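# Press a glued card pack flat with the tamper

## Robot

A 6-joint arm with a two-finger parallel gripper is mounted at the origin on the work surface; the furniture and walls round the work are solid. World frame = base frame: x ahead of the robot, y to its left, z up, the work surface at z = 0. Lengths are in m, angles in rad, forces in N, time in s.
With the tool pointing down it reaches from about 0.35 to 0.975 m from the base axis. Payload 7.1 kg.
Tool frame: the origin (TCP) lies midway between the tips of the shut fingers; the grasp point (between the pads) lies 19 mm behind it; z points along the fingers, x is the direction in which the jaws open and shut, and the axes are right-handed (so a half turn about z gives the same grasp; the last joint's range is limited). The gripper opens to 88 mm and grips with 3 to 60 N. Pads are 20 mm wide; open, the fingers measure 115 mm over their backs; the gripper's body (75 mm by 178 mm) begins 61 mm behind the grasp point.
Start: joints at [-1.313, 0.423, 1.63, -0, 1.089, -0.019], TCP at [0.171, -0.601, 0.223] pointing down, gripper open.
Joint ranges: [-3, 3], [-0.9, 2.11], [0.09, 2.58], [-1.31, 4.45], [0.11, 2.69], [-2.54, 2.54]. Speed limits (rad/s): [2.39, 2.39, 3.01, 3.14, 3.14, 3.14].

## Interface

Orientations are given as a unit quaternion [w, x, y, z].
In Python, from station import move_pose, movel, movej, command_gripper, wait, inverse_kinematics, read_camera, camera_info, MotionError, job_done, get_time, get_joint_pos, get_qvel, get_effort, get_tcp_pos, get_ee_rot, get_ft_force, get_ft_torque, get_grip_width gives the robot as it stands. Calls block until the motion is done:
- move_pose(position, orientation): joint-space move of the TCP to a pose.
- movel(position, frame=None, v=0.15, until_force=None): straight line of the TCP; frame=None keeps the orientation; v is the mean speed in m/s. With until_force (N) it stops when the force on the tool has changed by that much, and returns True; else False.
- movej(angles): joint-space move.
- command_gripper(opening): opening from 0.0 (shut) to 1.0 (fully open); the grip force is fixed at half the most; returns when the fingers have stopped.
- wait(seconds).
- inverse_kinematics(position, orientation): joint angles nearest the present ones, or None.
- read_camera(name): name is "scene" or "top" or "wrist"; returns the picture (420x560x3 uint8, red, green, blue); there is no depth.
- camera_info(name): a dict with "intrinsics" (3x3 intrinsics, pixels), "T" (4x4, takes a point from camera to world coordinates); the wrist camera has in their place "tool_from_camera" (4x4, takes a point from camera to tool coordinates, whose origin is the TCP and whose axes are the tool frame's). Camera axes: x right, y up, looking along -z (the intrinsics and any distortion apply to the point x, -y, -z); pixel columns grow to the right and rows downward; lengths in m; the calibration is good to about 2 mm. The wrist camera is an equidistant fisheye: a pixel r from the principal point sees the ray r / f radians off the axis. A picture is of the moment at which its call begins: read the wrist's pose just before it. camera_info takes no time and is no camera call.
A pose or a line that the arm cannot do raises MotionError and nothing moves.
- job_done(): hands the job in, once; it reports no verdict.
Readings, each from a call of its own:
- get_time(): time.
- get_joint_pos(): joint angles.
- get_qvel(): joint speeds.
- get_effort(): joint torques, N m.
- get_tcp_pos(): TCP position.
- get_ee_rot(): TCP orientation.
- get_ft_force(): force on the tool from outside, world axes, zero at the start.
- get_ft_torque(): the same for the moment, N m.
- get_grip_width(): opening from 0.0 (shut) to 1.0 (fully open).
Only numpy, scipy, OpenCV 4.12 (cv2) and the standard library are available. Lean on these libraries where they do the work, as an engineer would, in place of code of your own. Each camera call takes 0.05 s, during which the arm holds its last target.

## Task

Set the glue in the card pack: take the tamper from its round rest and, with its flat foot on the middle of the press's sprung plate, press squarely down until the plate has bottomed out level on the cushioned cards. Keep about 15 newtons on it for two full seconds, never more than 22, then lift off and stand the tamper upright in its rest again, letting go of it. Leave the loose ink pot, blue tape roll and spatula where they are.

Things in the scene. Friction and masses are not known exactly. Their poses are not given: they have to be found in the camera images.
- tamper: Loose tamper, 84 mm tall, 0.2 to 0.4 kg: flat steel foot disc 58 mm across and 14 mm thick, neck 20 mm across, then an upright square wooden handle 30 x 30 mm from 34 to 84 mm above the foot's underside. Origin: centre of the foot's underside; z up along the handle, x and y square to the handle's flat sides. Stands in its rest at the start.
- rest_floor (a point): The round dark wooden rest of the tamper, a fixed dish 90 mm across and 18 mm tall with a round recess 66 mm across and 10 mm deep. This point: centre of the recess floor, 8 mm above the table; z up.
- press: Gluing press, fixed: wooden bed 176 x 150 x 20 mm with a white card pack and square cork cushion on it, four steel posts at x = +-74, y = +-60 mm that end 92 mm above the table, a sprung aluminium plate on top. Origin: centre of the bed's underside; z up, x along the longer side. Pack thickness varies: the plate meets the cushion 6 to 24 mm below its rest height; the cushion yields 1 mm per 9 N.
- plate: Sprung plate of the press, aluminium, 170 x 144 x 8 mm. Origin: the plate's centre, 77 mm above the table at rest; z square to the plate. It slides down between the posts, rocks up to 0.1 rad about its centre, hangs askew by 0.04 to 0.1 rad at first and keeps the angle it is left at. Let go, it rises again.
- ink_pot: Small closed yellow-lidded ink pot, loose, 67 mm across, 58 mm tall. Origin: centre of its underside. Not part of the work.
- blue_roll: Roll of blue tape lying flat, loose, 80 mm across, 36 mm tall. Origin: centre of its underside. Not part of the work.
- spatula: Wooden-handled spatula lying flat, loose, 225 x 38 x 20 mm. Origin: centre of its underside. Not part of the work.
- plate_mid (a point): Middle of the plate's top face, inside a thin scribed ring 65 mm across; 81 mm above the table at rest. The springs push back with about 1.5 N at first touch and 4.5 N at most just before the plate meets the cushion; any force beyond that is borne by cushion and cards.
Not all that is in view belongs to the job. What is meant by the tamper is not purple, and is the smaller of those in its own colour.

How it is judged:
By the outcome, as a careful person would: the job done as asked, in the order asked, and still so for the second after the job is handed in, with the robot touching nothing.
It also fails if it takes over 58 s, if anything falls off the work surface, if the arm or the gripper's body presses on something with over 40 N, if the wrist force passes 120 N, or if a joint passes its speed limit or range.

## Working session

There is one attempt and no reset: what is moved stays moved. The work goes in short steps, each a Python script; the robot and the scene stay as the last script left them, time stands still between calls to the robot, and variables do not carry over. Pictures are saved under pics/ and viewed, and the job is handed in when it is done.

```bash
mkdir -p pics; ls; python3 - <<'E'
from station import *
import cv2
for n in("scene","top","wrist"):
    im=read_camera(n); cv2.imwrite(f"pics/{n}0.png",im[:,:,::-1]); i=camera_info(n); print(n,{k:(v.tolist() if hasattr(v,'tolist') else v) for k,v in i.items()})
print(get_time(),get_tcp_pos(),get_ee_rot(),get_ft_force())
E
```

```text
pics
scene {'intrinsics': [[533.7518523638187, 0.0, 274.92890547770054], [0.0, 533.7518523638187, 210.54746704109294], [0.0, 0.0, 1.0]], 'T': [[-0.7403285811202814, 0.3328591141780295, -0.5840534239990793, -0.31999501615084375], [-0.6717748600533945, -0.33382005345243354, 0.661273551046204, 1.2018460270257478], [0.02514218321214998, 0.8819121169490935, 0.4707429113663793, 0.7060560472163429], [0.0, 0.0, 0.0, 1.0]]}
top {'intrinsics': [[521.4854080106436, 0.0, 287.61183276703173], [0.0, 521.4854080106436, 207.36950666173854], [0.0, 0.0, 1.0]], 'T': [[0.012788841016407308, 0.9943166698235381, -0.1056920321333925, 0.3182966053218398], [-0.9998968868873875, 0.013407372178734422, 0.00514373056953092, 0.3150122647345019], [0.0065315494615046914, 0.10561535154649591, 0.9943856074880316, 1.3555930830741256], [0.0, 0.0, 0.0, 1.0]]}
wrist {'intrinsics': [[325.19226210127806, 0.0, 284.8993315608669], [0.0, 325.19226210127806, 208.55047236666482], [0.0, 0.0, 1.0]], 'tool_from_camera': [[0.9999999607412559, 4.4980446297816276e-05, -0.00027657593028842224, -0.00017666821319795023], [-3.739460325413412e-05, -0.9567808394541776, -0.2908099445600187, -0.07966047737763363], [-0.0002777033118482246, 0.2908099434856329, -0.9567808002101379, -0.16315048054389697], [0.0, 0.0, 0.0, 1.0]]}
0.15 [ 0.17071859 -0.60079313  0.22208947] [-3.54531230e-04  7.97890654e-01 -6.02801938e-01 -4.49977437e-04] [ 0.21254123  0.67137487 -0.59957746]
```

View pics/scene0.png

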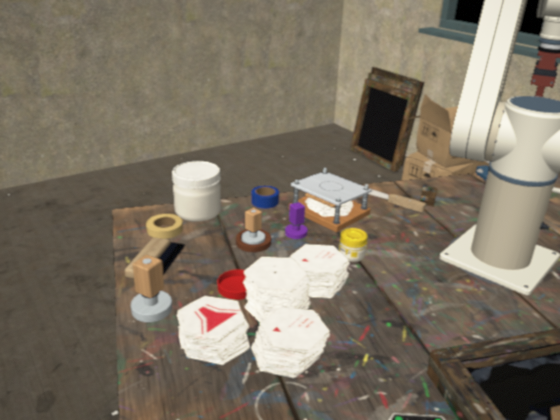

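View pics/top0.png

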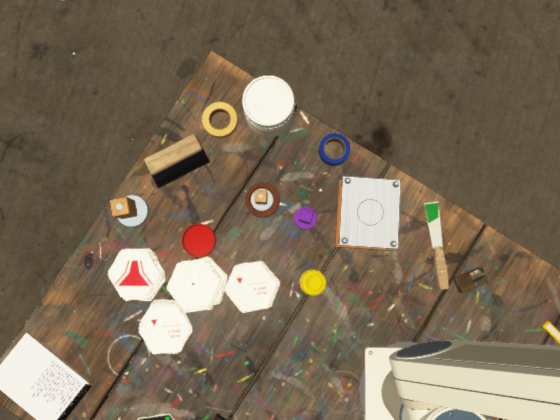

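View pics/wrist0.png

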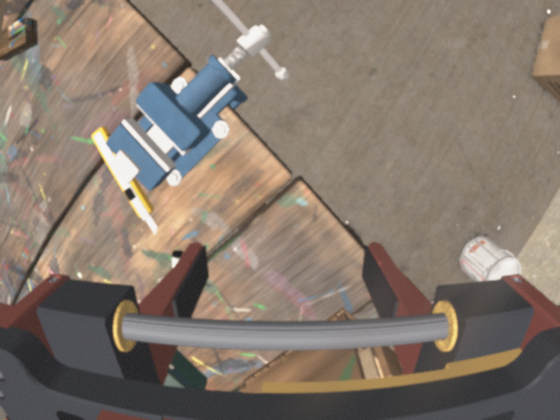

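Three tampers are in view in the top picture: a large wooden one at (128,210), a purple one at (306,217), and a small wooden one in the round dark rest at (262,199). The one in the rest fits, since it isn't purple and is the smaller of the two wooden ones. I'll confirm that in an enlarged crop.

```bash
cat > h.py <<'E'
from station import *
import numpy as np, cv2
from scipy.spatial.transform import Rotation as R
def ray(n,u,v,pose=None):
    i=camera_info(n);K=np.array(i["intrinsics"])
    if n!="wrist":
        T=np.array(i["T"]); d=np.array([(u-K[0,2])/K[0,0],-(v-K[1,2])/K[1,1],-1])
    else:
        p,q=pose; T0=np.eye(4);T0[:3,:3]=R.from_quat([q[1],q[2],q[3],q[0]]).as_matrix();T0[:3,3]=p
        T=T0@np.array(i["tool_from_camera"]); a=np.array([u-K[0,2],v-K[1,2]]);r=np.hypot(*a)+1e-9;th=r/K[0,0]
        d=np.array([np.sin(th)*a[0]/r,-np.sin(th)*a[1]/r,-np.cos(th)])
    return T[:3,3],T[:3,:3]@d
def atz(n,u,v,z,pose=None):
    o,d=ray(n,u,v,pose); return o+d*(z-o[2])/d[2]
def proj(n,P,pose=None):
    i=camera_info(n);K=np.array(i["intrinsics"])
    if n!="wrist": T=np.array(i["T"])
    else:
        p,q=pose; T0=np.eye(4);T0[:3,:3]=R.from_quat([q[1],q[2],q[3],q[0]]).as_matrix();T0[:3,3]=p
        T=T0@np.array(i["tool_from_camera"])
    c=(np.asarray(P)-T[:3,3])@T[:3,:3]; x,y,z=c[...,0],-c[...,1],-c[...,2]
    if n!="wrist": return np.stack([K[0,0]*x/z+K[0,2],K[1,1]*y/z+K[1,2]],-1)
    r=np.hypot(x,y)+1e-12; th=np.arctan2(r,z)
    return np.stack([K[0,0]*th*x/r+K[0,2],K[0,0]*th*y/r+K[1,2]],-1)
def down(yaw): # tool x axis at yaw in world, z down
    m=np.array([[np.cos(yaw),np.sin(yaw),0],[np.sin(yaw),-np.cos(yaw),0],[0,0,-1]])
    q=R.from_matrix(m).as_quat(); return [q[3],q[0],q[1],q[2]]
def crop(f,o,x0,y0,x1,y1,s):
    cv2.imwrite(o,cv2.resize(cv2.imread(f)[y0:y1,x0:x1],None,fx=s,fy=s,interpolation=cv2.INTER_CUBIC))
E
python3 - <<'E'
from h import *
crop("pics/top0.png","pics/c1.png",230,160,410,260,4.4)
crop("pics/scene0.png","pics/c2.png",220,160,400,290,4.4)
for n,u,v,z in [("top",262,197,.084),("top",262.5,200,.018),("top",370,212,.081),("top",306,217,.03),("top",312,282,.058),("top",334,149,.036)]: print(n,u,v,atz(n,u,v,z))
E
```

```text
top 262 197 [0.47821896 0.37167509 0.084     ]
top 262.5 200 [0.47873064 0.373185   0.018     ]
top 370 212 [0.44505649 0.10576086 0.081     ]
top 306 217 [0.43511276 0.2609178  0.03      ]
top 312 282 [0.27199871 0.24580646 0.058     ]
top 334 149 [0.61141099 0.1905924  0.036     ]
```

View pics/c1.png

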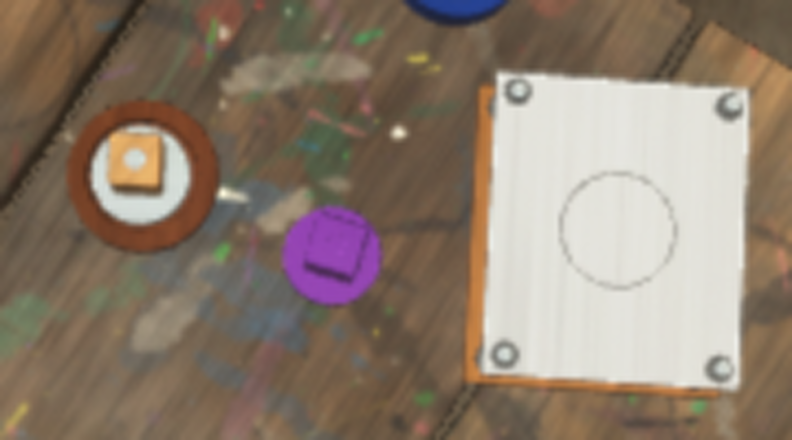

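View pics/c2.png

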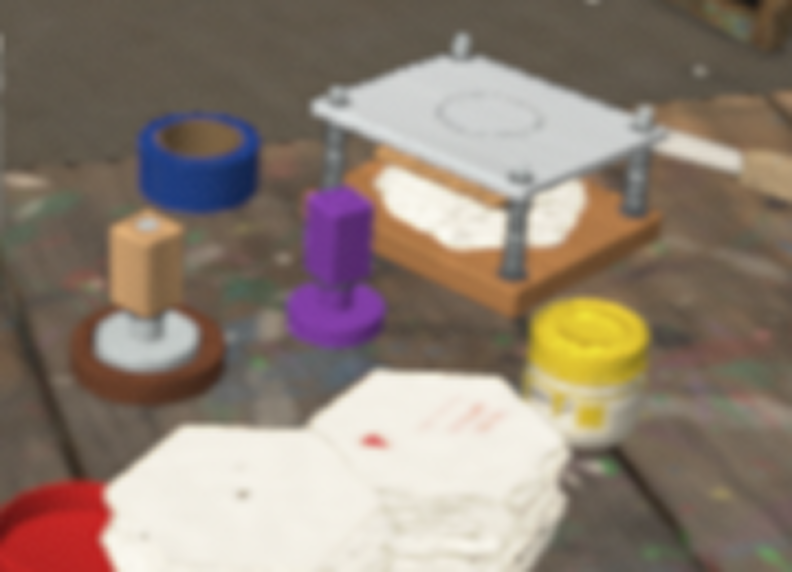

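The crop at (135,165) shows the small wooden tamper standing in the dark dish, with the purple decoy at (335,250). The plate hangs askew, because its posts show unevenly. I'll look from the wrist above the tamper and then above the plate.

```bash
python3 - <<'E'
from h import *
import json
t=get_time()
def shot(p,yaw,name):
    move_pose(p,down(yaw)); P=(list(get_tcp_pos()),list(get_ee_rot())); im=read_camera("wrist"); cv2.imwrite(f"pics/{name}.png",im[:,:,::-1]); json.dump(P,open(f"pics/{name}.json","w")); print(name,P,get_time()-t,get_joint_pos())
shot([.44,.11,.26],0,"w1")
shot([.475,.372,.20],0,"w2")
print(proj("wrist",[[.478,.372,.084]],json.load(open("pics/w2.json"))),proj("wrist",[[.445,.106,.081]],json.load(open("pics/w1.json"))))
E
```

```text
w1 ([np.float64(0.4402523865174181), np.float64(0.10953580589136358), np.float64(0.25998467665124253)], [np.float64(3.8933609268090015e-05), np.float64(0.999999876063459), np.float64(-0.0004958375231507586), np.float64(2.2414093379543175e-05)]) 2.7417000000000002 [ 2.17611456e-01  1.18002177e-01  1.95664291e+00 -8.21849823e-05
  1.06700472e+00  2.18728932e-01]
w2 ([np.float64(0.4751170667753231), np.float64(0.37099377976211584), np.float64(0.20016703439567096)], [np.float64(0.0002480767097911453), np.float64(0.9999999370207053), np.float64(-0.00024813134164070505), np.float64(-5.336073969485628e-05)]) 3.8417 [ 6.42754862e-01  4.16566927e-01  1.69813039e+00 -3.41472354e-04
  1.02672326e+00  6.44119343e-01]
[[288.58177254 202.18399443]] [[289.62755002 190.45348796]]
```

View pics/w1.png

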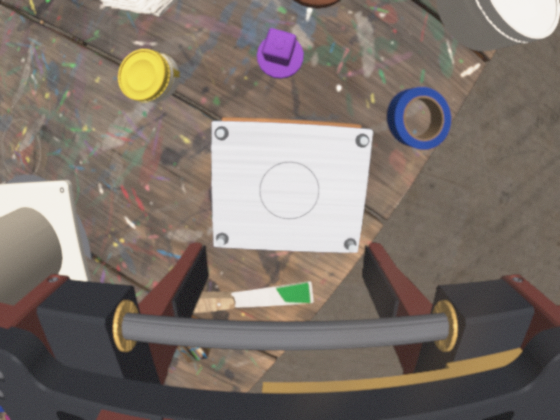

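View pics/w2.png

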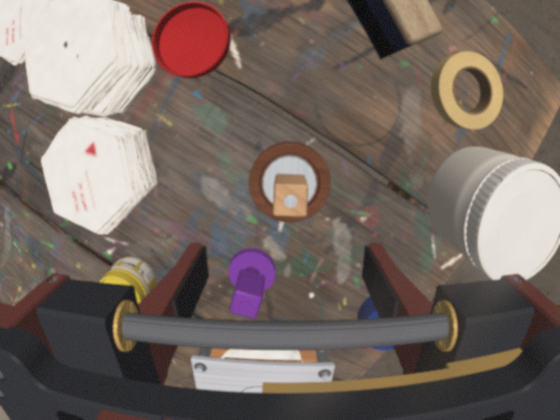

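```bash
python3 - <<'E'
from h import *
crop("pics/w1.png","pics/c3.png",200,105,385,265,4.2)
crop("pics/w2.png","pics/c4.png",240,135,340,225,6.5)
E
```

```text
(no output)
```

View pics/c3.png

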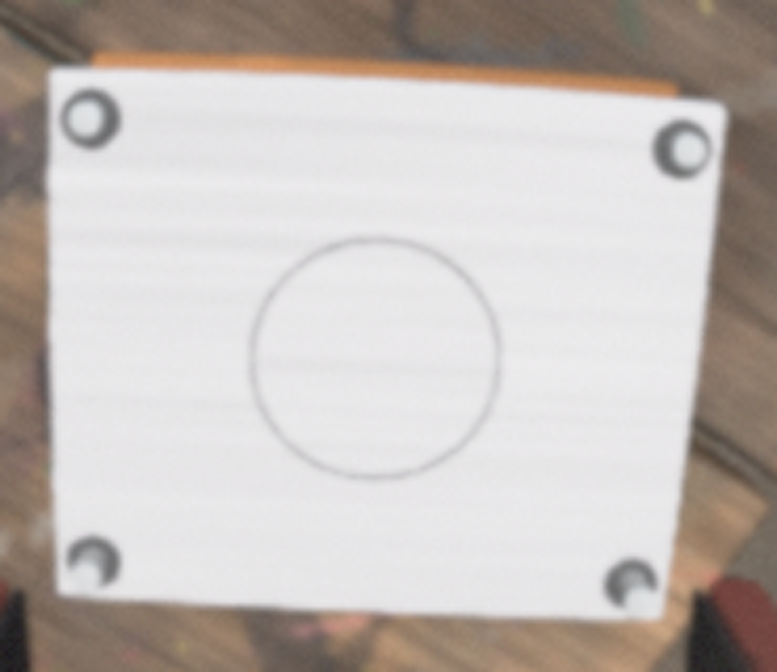

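View pics/c4.png

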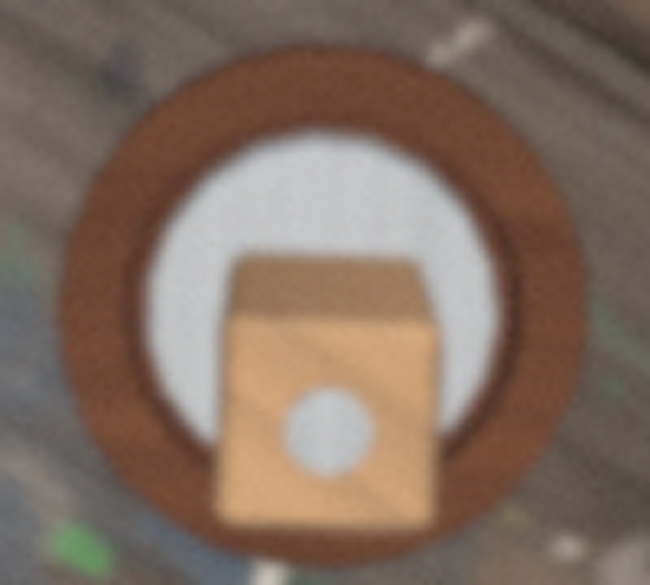

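```bash
python3 - <<'E'
from h import *
import json
P1=json.load(open("pics/w1.json"));P2=json.load(open("pics/w2.json"))
print("handle corners");c=[]
for a,b in [(229,315),(440,322),(437,528),(215,522)]: c.append(atz("wrist",240+a/6.5,135+b/6.5,.092,P2))
c=np.array(c);print(c,c.mean(0))
for i in range(4):
    d=c[(i+1)%4]-c[i];print(np.linalg.norm(d),np.degrees(np.arctan2(d[1],d[0])))
print("knob",atz("wrist",240+329/6.5,135+432/6.5,.092,P2))
for a,b in [(323,306),(58,306),(588,306),(323,45),(323,567)]: print("rest",atz("wrist",240+a/6.5,135+b/6.5,.018,P2))
for a,b in [(322,304),(143,304),(501,304)]:print("foot",atz("wrist",240+a/6.5,135+b/6.5,.022,P2))
m=atz("wrist",200+376/4.2,105+357/4.2,.081,P1);print("mid",m,"ringdiam",[np.linalg.norm(atz("wrist",200+(376+s*125)/4.2,105+357/4.2,.081,P1)-m) for s in(1,-1)])
q=np.array([atz("wrist",200+a/4.2,105+b/4.2,.092,P1) for a,b in[(85,117),(690,150),(638,597),(91,575)]]);print("posts",q,q.mean(0))
for i in range(4):
    d=q[(i+1)%4]-q[i];print(np.linalg.norm(d),np.degrees(np.arctan2(d[1],d[0])))
# top cam checks
print("top mid",atz("top",230+618/4.4,160+230/4.4,.081),"knob",atz("top",230+135/4.4,160+160/4.4,.092),"rest",atz("top",230+143.5/4.4,160+175/4.4,.018))
print("scene",[atz("scene",220+490/4.4,160+114/4.4,.081),atz("scene",220+148/4.4,160+222/4.4,.092)])
E
```

```text
handle corners
[[0.46646343 0.39090326 0.092     ]
 [0.49422669 0.38997408 0.092     ]
 [0.49435892 0.36142353 0.092     ]
 [0.46432461 0.36230087 0.092     ]] [0.47984341 0.37615043 0.092     ]
0.027778802140464902 -1.9168512834842448
0.02855085402438478 -89.73462214671564
0.030047127668613834 178.3268018134184
0.028682244837396894 85.72351473882001
knob [0.4796664  0.37491961 0.092     ]
rest [0.47992792 0.37597709 0.018     ]
rest [0.4355172  0.37611738 0.018     ]
rest [0.52450235 0.3761469  0.018     ]
rest [0.47981979 0.41968523 0.018     ]
rest [0.48009679 0.32983877 0.018     ]
foot [0.47970133 0.37718693 0.022     ]
foot [0.45012203 0.37724818 0.022     ]
foot [0.50935169 0.37726662 0.022     ]
mid [0.44488632 0.10650558 0.081     ] ringdiam [np.float64(0.03234489304429542), np.float64(0.03225996097916733)]
posts [[0.37372796 0.169964   0.092     ]
 [0.52206336 0.16215163 0.092     ]
 [0.51529963 0.04335045 0.092     ]
 [0.369175   0.04999283 0.092     ]] [0.44506649 0.10636473 0.092     ]
0.14854098180490247 -3.014808127867813
0.11899357013952819 -93.25851443184425
0.14627551990501889 177.3972984312689
0.12005753516277463 87.82664201116384
top mid [0.44439789 0.10464511 0.081     ] knob [0.47873445 0.37456368 0.092     ] rest [0.47932569 0.3729022  0.018     ]
scene [array([0.44219979, 0.10828297, 0.081     ]), array([0.4790261 , 0.37562637, 0.092     ])]
```

All the measurements agree within about 2 mm. The rest diameter came out at 89 mm, the ring at 65 mm and the post spacing at 148 x 120 mm. Next is the grasp.

```bash
python3 - <<'E'
from h import *
q=down(np.radians(-1.9))
move_pose([.4797,.3755,.13],q)
f0=get_ft_force()
print(movel([.4797,.3755,.048],v=.06,until_force=8))
print(get_tcp_pos(),get_ft_force()-f0)
command_gripper(0.0); wait(.2)
print(get_grip_width(),get_tcp_pos(),get_ft_force()-f0,get_ft_torque())
im=read_camera("scene");cv2.imwrite("pics/s1.png",im[:,:,::-1]);crop("pics/s1.png","pics/s1c.png",210,100,410,270,3.5)
movel([.4797,.3755,.16],v=.08); wait(.2)
print(get_tcp_pos(),get_grip_width(),get_ft_force()-f0,get_time())
for n in("scene","wrist"):
    im=read_camera(n);cv2.imwrite(f"pics/{n}2.png",im[:,:,::-1])
crop("pics/scene2.png","pics/s2c.png",210,100,410,270,3.5)
E
```

```text
False
[0.47993426 0.37569093 0.04840186] [-1.60143734 -0.58449562 -1.17014891]
0.3401326368481114 [0.4796422  0.37547996 0.04794762] [-0.96055141 -0.04840449 -0.11022559] [-0.01323308 -0.07410205 -0.0333056 ]
[0.47954502 0.37540679 0.15958535] 0.3399093978292311 [-0.93309027 -0.44720526 -3.35113728] 8.8167
```

View pics/s2c.png

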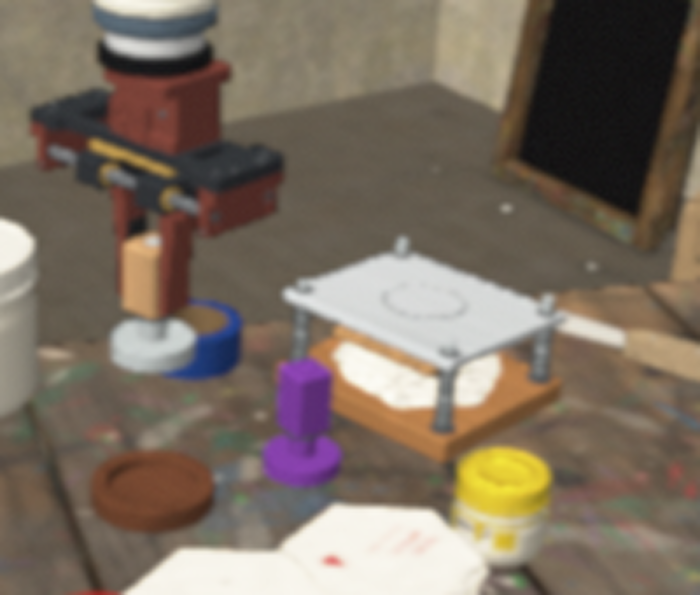

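View pics/wrist2.png

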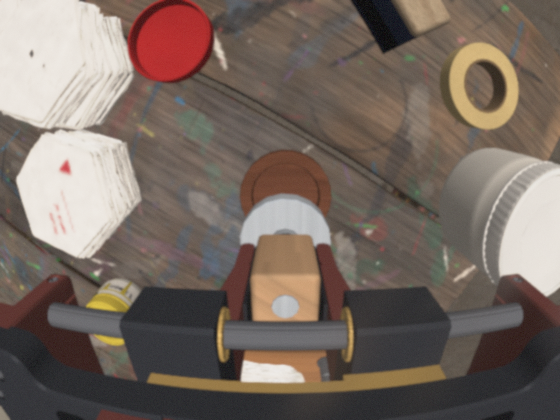

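The tamper is held upright and centred between the pads, with a grip width of 29.9 mm. The rest at (150,490) is empty. Next I'll carry it over the plate and press with a force stop.

```bash
cat >> h.py <<'E'
def favg(n=5,dt=.02):
    a=[]
    for _ in range(n): a.append(np.array(get_ft_force())); wait(dt)
    return np.mean(a,0)
E
python3 - <<'E'
from h import *
q=down(np.radians(-2.5))
x,y=.4448,.1062
movel([.4797,.3755,.175],v=.1)
move_pose([x,y,.175],q)
movel([x,y,.128],v=.06); wait(.3)
b=favg(10); np.save("base.npy",b); print("base",b,get_tcp_pos(),get_time())
for n in("scene",):
    im=read_camera(n);cv2.imwrite(f"pics/{n}3.png",im[:,:,::-1])
crop("pics/scene3.png","pics/s3c.png",260,110,400,250,4.2)
hit=movel([x,y,.118],v=.008,until_force=8); 
f=favg();print(hit,get_tcp_pos(),f-b,get_ft_torque(),get_time())
E
```

```text
base [ 0.03839595  0.058902   -2.72258636] [0.44485128 0.10619022 0.12810087] 11.675
False [0.44487365 0.10621339 0.11804029] [0.1805331  0.73386115 1.30381153] [ 0.26528269 -0.00283159 -0.00379231] 13.2083
```

View pics/s3c.png

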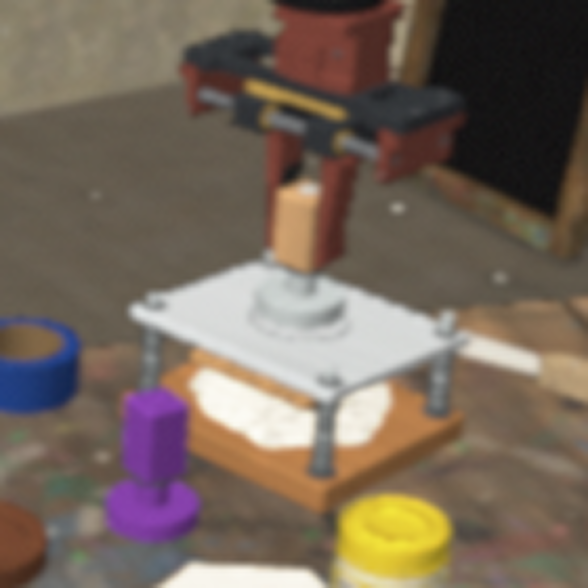

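The foot sits within the scribed ring (295,300) and the first touch reads about 1.3 N, as expected. I'll continue down.

```bash
python3 - <<'E'
from h import *
b=np.load("base.npy");x,y=.4448,.1062
z=.118;hit=False
while not hit and z>.094:
    z-=.002; hit=movel([x,y,z],v=.008,until_force=5)
    f=np.array(get_ft_force())-b; print(hit,round(get_tcp_pos()[2],5),f.round(2),round(get_time(),2))
    if f[2]>8: break
f=favg()-b;print(f,get_tcp_pos(),get_ft_torque())
im=read_camera("scene");cv2.imwrite("pics/scene4.png",im[:,:,::-1])
crop("pics/scene4.png","pics/s4c.png",260,110,400,250,4.2)
E
```

```text
False 0.11596 [-0.05  1.87  1.11] 13.61
False 0.11397 [-0.03  1.1   1.12] 14.01
False 0.11198 [0.12 1.62 2.43] 14.41
False 0.10996 [0.08 1.34 1.67] 14.81
False 0.10794 [-0.17  1.1   3.33] 15.21
False 0.10597 [0.79 2.33 3.86] 15.61
True 0.10461 [-0.83 -0.48  9.23] 15.88
[-0.9246383  -0.17857887  8.50639601] [0.44487056 0.10627155 0.10467402] [-0.05760185  0.02287418 -0.01316048]
```

View pics/s4c.png

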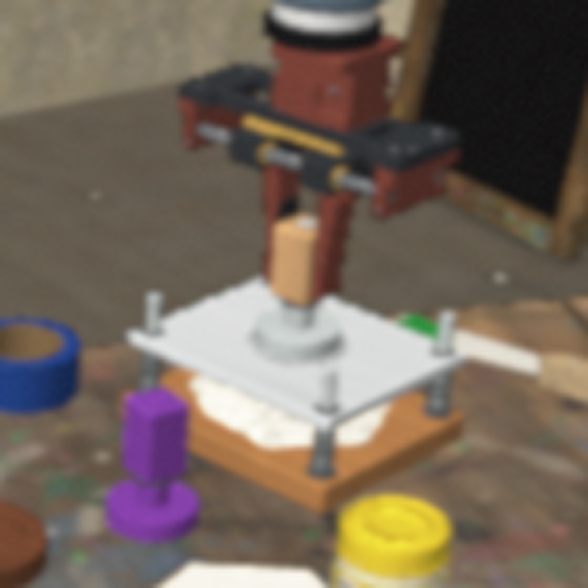

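The plate met the cushion at about 16 mm of travel. It looks level, with the posts standing evenly proud, and the moment has dropped to about zero. Next I'll step up to 15 N and hold.

```bash
python3 - <<'E'
from h import *
b=np.load("base.npy");x,y=.4448,.1062
p=get_tcp_pos(); z=p[2]
f=favg()[2]-b[2]
for k in range(20):
    if f>=14.3: break
    z-=min(.00025,max(.00008,(15-f)*.6/9000)); movel([x,y,z],v=.005,until_force=5); wait(.05)
    f=favg(4)[2]-b[2]; print(round(z,5),round(get_tcp_pos()[2],5),round(f,2),round(get_time(),2))
t=get_time();L=[]
im=read_camera("scene");cv2.imwrite("pics/scene5.png",im[:,:,::-1])
while get_time()-t<2.9:
    g=favg(5)[2]-b[2];L.append(round(g,1))
    if g<14 or g>16.3: z-=(15-g)*.5/9000; movel([x,y,z],v=.005)
print(L,get_time()-t,get_tcp_pos(),get_ft_torque(),get_ft_force()-b)
crop("pics/scene5.png","pics/s5c.png",260,110,400,250,4.2)
E
```

```text
0.10442 0.10469 8.35 16.46
0.10417 0.10455 9.61 16.82
0.10392 0.10438 11.19 17.19
0.10367 0.10423 12.45 17.56
0.1035 0.10414 13.8 17.93
0.10342 0.10408 14.04 18.29
0.10334 0.10402 14.34 18.66
[np.float64(14.6), np.float64(14.4), np.float64(14.5), np.float64(14.3), np.float64(14.4), np.float64(14.2), np.float64(14.4), np.float64(14.4), np.float64(13.9), np.float64(15.1), np.float64(15.1), np.float64(15.2), np.float64(14.7), np.float64(14.7), np.float64(14.6), np.float64(14.8), np.float64(14.7), np.float64(14.9), np.float64(14.7), np.float64(15.0), np.float64(14.6), np.float64(14.8), np.float64(14.8), np.float64(14.8), np.float64(15.0), np.float64(15.1), np.float64(14.8), np.float64(14.8), np.float64(14.6), np.float64(14.6), np.float64(15.1), np.float64(15.0)] 2.9666999999999994 [0.44492731 0.10622712 0.10401428] [0.09967526 0.42427428 0.03933665] [-1.96451728  1.20126104 15.65398878]
```

View pics/s5c.png

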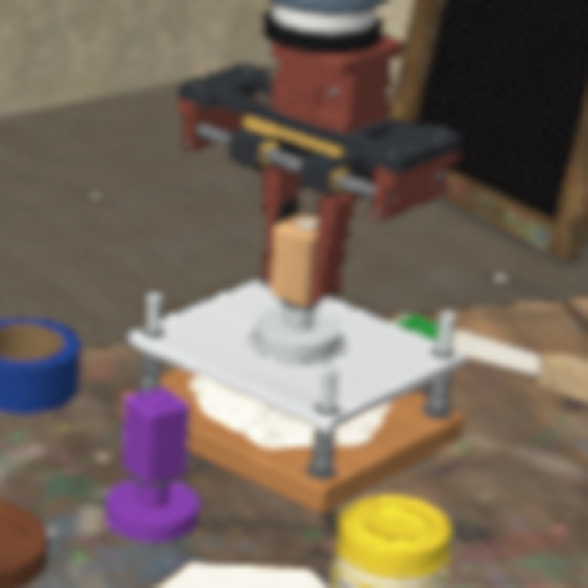

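The hold lasted 2.97 s at 14–15 N, and the stiffness of about 9 N/mm matches the cushion. While still pressing, I'll check that the plate is level and look at the averaged moment.

```bash
python3 - <<'E'
from h import *
import json
b=np.load("base.npy")
P=(list(get_tcp_pos()),list(get_ee_rot())); json.dump(P,open("pics/w6.json","w"))
for n in("wrist","top"):
    im=read_camera(n);cv2.imwrite(f"pics/{n}6.png",im[:,:,::-1])
F=[];M=[]
for _ in range(10): F.append(get_ft_force()-b);M.append(get_ft_torque());wait(.02)
print(np.mean(F,0),np.mean(M,0),np.std(M,0),P)
crop("pics/wrist6.png","pics/c6.png",150,150,420,350,2.9)
crop("pics/scene5.png","pics/c7.png",285,165,375,235,8)
# predicted level-plate top-corner pixels in scene view
yaw=np.radians(-2.8);c,s=np.cos(yaw),np.sin(yaw)
z=P[0][2]-.040
C=[[.4448+c*a-s*d,.1062+s*a+c*d,z] for a,d in[(-.085,-.072),(.085,-.072),(.085,.072),(-.085,.072)]]
print(z,((proj("scene",C)-[285,165])*8).round(0))
E
```

```text
[-2.86753573  0.62387427 14.98181125] [0.1126399  0.45654133 0.0275022 ] [0.04631482 0.02816317 0.02388755] ([np.float64(0.4449273109954871), np.float64(0.10622711815542926), np.float64(0.10401428443175988)], [np.float64(-0.00015555701730839022), np.float64(0.9997605851502639), np.float64(-0.02188028715892943), np.float64(3.486917124197874e-05)])
0.06401428443175988 [[690. 227.]
 [312.  75.]
 [ 43. 189.]
 [425. 359.]]
```

View pics/c7.png

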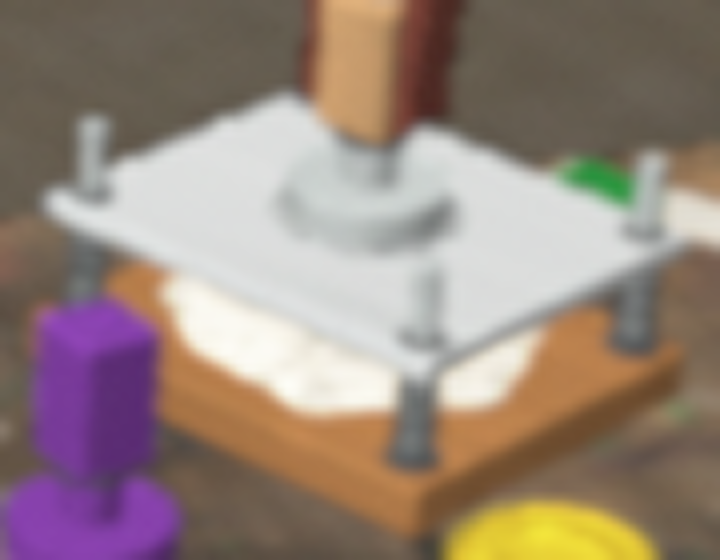

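View pics/c6.png

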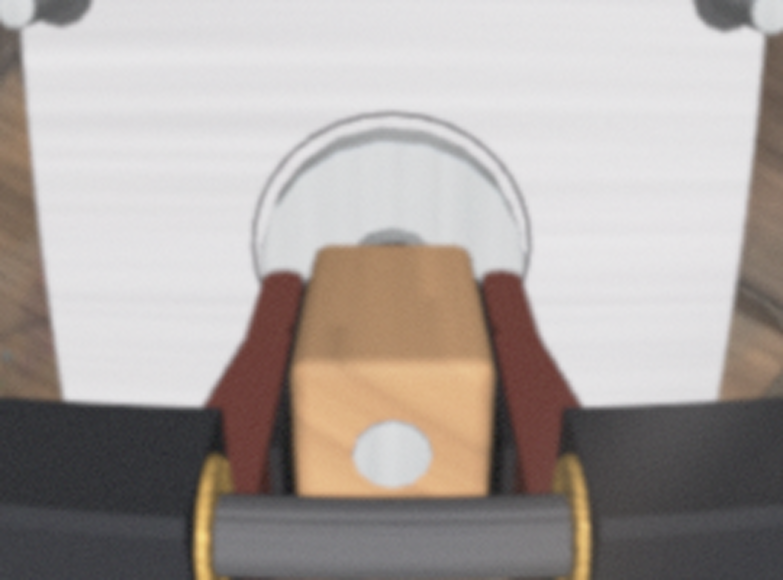

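The plate is level: all four corners sit at a nearly uniform offset of about 1.4 px from the level prediction, allowing for the rounded corners. The foot is centred in the ring. I'll lift off and return the tamper to its rest.

```bash
python3 - <<'E'
from h import *
b=np.load("base.npy");x,y=.4448,.1062
movel([x,y,.135],v=.03); movel([x,y,.175],v=.1)
q=down(np.radians(-1.9))
move_pose([.4797,.3755,.175],q)
movel([.4797,.3755,.08],v=.08); wait(.2)
print(favg()-b,get_tcp_pos(),get_grip_width(),get_time())
for n in("wrist","scene"):
    im=read_camera(n);cv2.imwrite(f"pics/{n}7.png",im[:,:,::-1])
crop("pics/wrist7.png","pics/c8.png",180,130,390,300,3.5)
crop("pics/scene7.png","pics/c9.png",220,150,400,280,4)
E
```

```text
[ 0.32544456 -0.02955616  0.15504808] [0.47984092 0.37559996 0.08034191] 0.3411329023046298 26.325
```

View pics/c8.png

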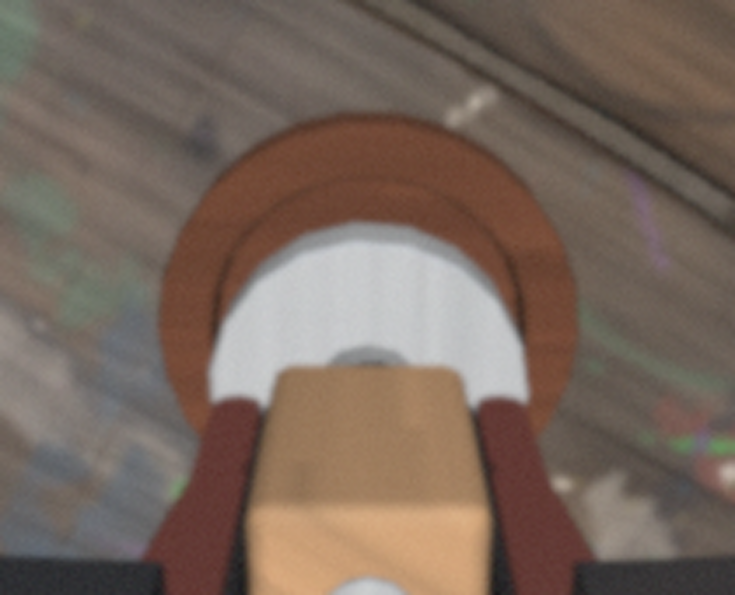

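View pics/c9.png

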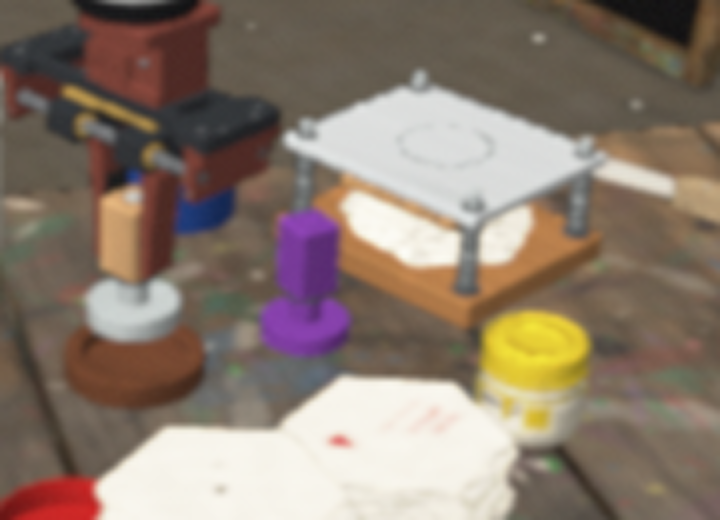

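The foot hangs upright and centred over the recess, and the plate has risen again, level. I'll lower the tamper into the rest and release it.

```bash
python3 - <<'E'
from h import *
b=favg()
h=movel([.4797,.3755,.0465],v=.02,until_force=3)
print(h,get_tcp_pos(),favg()-b)
command_gripper(1.0); wait(.2)
print(get_grip_width(),get_tcp_pos(),get_time())
movel([.4797,.3755,.16],v=.08)
movel([.4797,.3755,.25],v=.15); wait(.2)
for n in("wrist","scene","top"):
    im=read_camera(n);cv2.imwrite(f"pics/{n}8.png",im[:,:,::-1])
crop("pics/scene8.png","pics/c10.png",220,150,400,280,4)
print(get_time())
E
```

```text
True [0.47964551 0.37547228 0.04792389] [-0.57683722  0.15114487  8.78712736]
1.0029345887296364 [0.47866265 0.37474798 0.04676073] 29.25
31.9167
```

View pics/c10.png

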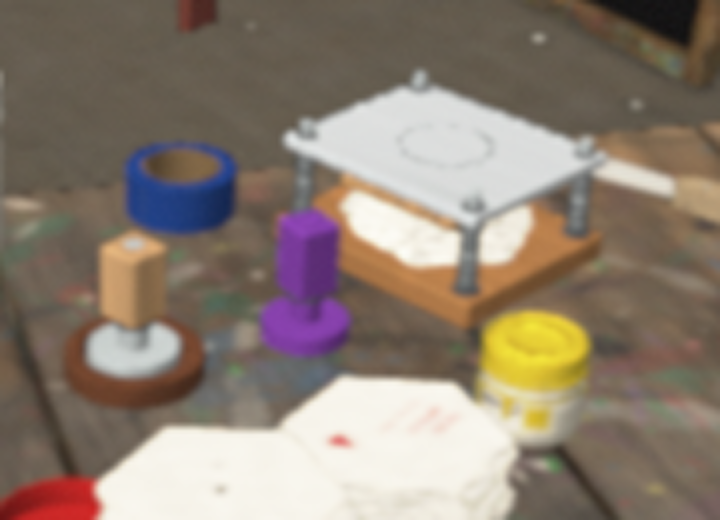

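View pics/wrist8.png

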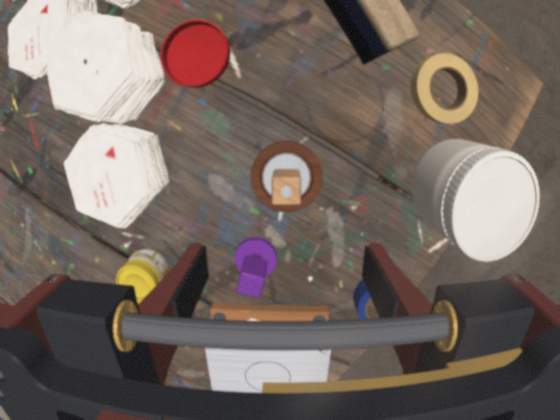

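The tamper stands upright in its rest (wrist (287,178), scene crop (133,330)). The pot, roll and spatula are where they started, and the gripper is clear. I'm handing the job in.

```bash
python3 -c "
from station import *
job_done()"
```

```text
the job is handed in; nothing more can be done
```

The job is done and handed in: I pressed the plate down with the small wooden tamper, stood the tamper back in its rest and let go.

- **Press:** The foot was inside the scribed ring on the plate. The plate met the cushion after about 16 mm of travel. I held 14–15 N for just under 3 s, and the highest reading was 15.7 N. I sampled the force rather than reading it continuously. Beyond first contact with the cushion, the force rose about 9 N per mm, as the cushion should.
- **Level:** With the load still on, the plate's corners matched the level prediction except for a roughly even offset of about 1.4 px, allowing for the rounded corners. I put that offset down to calibration.
- **Sideways reading:** One reading was not quite clean. While pressing, the wrist showed a sideways force of about 3 N and a moment of 0.46 N m. I took these to be arm and grip strain, since the pictures showed the foot flat and centred.
- **Return:** Setting the tamper down peaked at about 9 N. The final pictures show it upright in its rest and the gripper open and clear. The ink pot and blue roll look unmoved, and so does the part of the spatula in view. The last time reading before handing in was about 32 s.

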